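Unbolt the case: catch down, bolt back

TASK

Unbolt the case on the table: hold the bolt's spring safety catch down with one fingertip and, keeping it down for the whole stroke, push the bolt's upright lug with the other fingertip until the bolt is fully withdrawn from the lid. Then let the catch spring up so that it locks the bolt open. Only press and push: do not grip the lug, and leave the things lying about where they are.

Things in the scene. Friction and masses are not known exactly. Their poses are not given: they have to be found in the camera images.
- case: Plywood case fixed to the table, 200 mm (its x) x 355 mm (its y) x 55 mm high; origin on the table, under the middle of the mechanism, z up. On top: a pale deck (y -197 to +52 mm), then a darker shut lid (y +55 to +162 mm). On the deck, two parallel steel parts run along case y: the round bolt at x = +30 mm and the spring catch's flat bar at x = -30 mm. Except for the lug and that bar, they stay below 80 mm.
- keeper (a point): Centre of the mouth of the steel keeper on the lid (case x +30, y +62 mm, 69 mm above the table), which the tip of the 12 mm bolt enters. The keeper, and a guide bridge over the bolt at case y 28 to 40 mm, reach 79 mm above the table.
- bolt (a joint): Travel of the bolt, m: 0 = shot (tip in the keeper), grows as it slides towards case -y, 0.050 = end stop (fully withdrawn). Sliding friction about 2 N, no spring. While the catch is up, its tooth locks the bolt's toothed rack in one of four notches, at 0, 0.016, 0.032 and 0.048 (2.5 mm play either way).
- catch (a joint): How far the spring catch is pressed down, m: 0 = up (locking), 0.010 = bottom stop. Its tooth clears the bolt's rack from 0.006. Spring force 2 N at the top, 6 N at the bottom; let go, it springs up by itself wherever a notch stands over its tooth.
- catch_top (a point): Centre of the catch bar's flat top. The bar is 34 mm wide (case x -47 to -13 mm) and 105 mm long (case y -60 to +45 mm); when up, its top is 97 mm above the table; it moves straight down. A fingertip can slide along it; it is long enough to stay under the finger for the bolt's whole stroke.
- push_face (a point): Centre of the +y face of the bolt's upright lug, the face to push towards case -y; at case y = +5 mm with the bolt shot. The lug is a steel plate 36 mm wide (case x +12 to +48 mm), 10 mm thick (case y), from 81 to 115 mm above the table, and moves with the bolt. Between lug and catch bar 25 mm are free across.
- felt_pen: Bystander: capped grey-black felt pen, 12x137x13 mm, lying on the case's deck beside the bolt; origin at the centre of its underside.
- white_tub: Bystander: small empty white tub, 54 mm wide, 37 mm high, standing on the case's lid; origin at the centre of its underside.
- sanding_block: Bystander: brown cork sanding block, 60x101x32 mm, on the table off the case's -y end; origin at the centre of its underside.
- masking_tape: Bystander: roll of masking tape lying flat, 104 mm across, 25 mm high, on the table off the case's +y end; origin at the centre of its underside.
- brush_1: Bystander: red-handled flat brush, 18x177x11 mm, on the table beyond the case; origin at the centre of its underside.
- graver: Bystander: flat steel graver, 9x151x4 mm, on the table between robot and case; origin at the centre of its underside.

How it is judged:
On the way, in this order (a step that is already met when the one before it is completed fails the run):
1. the catch is pressed down clear of the rack with the bolt still shot (value of joint catch above 0.0058 m and value of joint bolt below 0.008 m), for 0.05 s.
2. the bolt is drawn past half-way with the catch held down (value of joint catch above 0.005 m and value of joint bolt above 0.026 m), for 0.05 s.
At the end, for the whole second after the job is handed in: The bolt is withdrawn at least 44 mm of its 50 mm and at rest, and the catch is up again (within 2 mm of its top), locking the bolt in its last notch (value of joint bolt above 0.044 m and value of joint catch below 0.002 m and velocity of joint bolt between -0.005 and 0.005 m/s); the robot touches nothing.
It fails at once if the catch is let up into a notch while the bolt is part-way (value of joint bolt between 0.008 and 0.04 m and value of joint catch below 0.003 m).
It fails at once if the bolt's lug is gripped (both of its sides loaded by the fingers at once) (contact force between the fingers and bolt_c3 above 2 N and contact force between the fingers and bolt_c4 above 2 N).
It fails at once if one of the six things lying about is moved more than 20 mm or lifted (distance of any of felt_pen, white_tub, sanding_block, masking_tape, brush_1, graver from where it was at the start of the episode above 0.02 m).
It also fails if it takes over 32 s, if anything falls off the work surface, if the arm or the gripper's body presses on something with over 40 N, if the wrist force passes 120 N, or if a joint passes its speed limit or range.

ROBOT

A 7-joint arm with a two-finger parallel gripper is mounted at the origin on a cart in front of the work surface, level with it; the furniture and walls round the work are solid. World frame = base frame: x ahead of the robot, y to its left, z up, the work surface at z = 0. Lengths are in m, angles in rad, forces in N, time in s.
With the tool pointing down it reaches from about 0.4 to 0.85 m from the base axis. Payload 4.5 kg.
Tool frame: the origin (TCP) lies at the very end of the fingers, on their centre line; the grasp point (between the pads) lies 19 mm behind it (r.pinch_z is the distance from the TCP to the grasp point, in m); z points along the fingers, y is the line along which they close (so a half turn about z gives the same grasp; the last joint's range is limited). The gripper opens to 88 mm and grips with 3 to 60 N. Pads are 18 mm wide; open, the fingers measure 123 mm over their backs; the gripper's body (75 mm by 187 mm) begins 45 mm behind the grasp point.
Start: joints at [1.277, 0.689, -0.195, 1.565, 0.157, 0.902, -0.215], TCP at [0.201, -0.592, 0.239] pointing down, gripper open.
Joint ranges: [-3.01, 3.01], [-0.46, 2.08], [-1.47, 1.51], [0.13, 2.56], [-1, 4.14], [0.04, 2.09], [-2.66, 2.66]. Speed limits (rad/s): [2.57, 2.57, 3.14, 3.14, 3.14, 3.14, 3.14].

INTERFACE

Orientations are given as a unit quaternion [x, y, z, w].
In Python, from plant import r, cams gives the robot as it stands.
- The arm moves only by the shell command python3 -m pendant 'ROWS' [FORCE]. ROWS is JSON, a list of rows, each a list of 3 entries, a list of its own where there are three numbers: the closure, from -1 (fully open) to 1 (shut), then the shift along the tool's x, y, z in mm, then the turn, a rotation vector about the tool's x, y, z in degrees. A call has 1 to 8 rows; each row shifts and turns the commanded pose from where the row before left it, along the tool's axes as they then stand; what a row does not reach is not made up. A row lasts 1/8 s, in which the tool goes at most 62.5 mm and 10.7 degrees, less where a joint would pass 70% of its speed; a pose out of reach is approached as far as the arm can. A call with a gripper value outside its range is refused whole. The fingers move at their own pace and stop on an object; FORCE is the grip in N (left out, the last holds). Time passes only in rows, so rows that do not move let the fingers close. It gives the time, the measured TCP pose, the force, the opening and the grip force at its end, in the units of the state.
- r.get_state(): the state, without advancing time (a new reading comes with each control period).
- cams.snapshot(name): name is "scene" or "top"; returns a dict with "img" (480x640x3 uint8, red, green, blue), "camera_matrix" (3x3 intrinsics, pixels), "camera_from_world" (4x4, takes a point from world to camera coordinates). Camera axes: x right, y up, looking along -z (the intrinsics and any distortion apply to the point x, -y, -z); pixel columns grow to the right and rows downward; lengths in m; the calibration is good to about 2 mm. A picture is of the moment at which its call begins. There is no depth.
- r.finish_job(): hands the job in; it is judged then, once.
The state is a dict: "clock": time; "q": joint angles; "qd": joint speeds; "joint_torque": joint torques, N m; "tool_pos": TCP position; "eef_rot": TCP orientation; "contact_force": force on the tool from outside, world axes, zero at the start; "moment": the same for the moment, N m; "opening": opening from 0.0 (shut) to 1.0 (fully open); "finger_force": force on a finger pad.
Only numpy, scipy, OpenCV 4.12 (cv2) and the standard library are available. Lean on these libraries where they do the work, as an engineer would, in place of code of your own. Each camera call takes 0.05 s, during which the arm holds its last target. There are 200 camera calls.

## Working session

There is one attempt and no reset: what is moved stays moved. The work goes in short steps, Python scripts to look and compute and a shell command to move; the robot and the scene stay as the last step left them, time stands still between calls to the robot, and variables do not carry over. Pictures are saved under pics/ and viewed, at most 10 in all, crops included, and the job is handed in when it is done.

```bash
mkdir -p pics; ls; python3 - <<'E'
from plant import r,cams
import cv2
s=r.get_state(); print({k:s[k] for k in('clock','tool_pos','eef_rot','opening','contact_force')})
for n in('top','scene'):
    d=cams.snapshot(n); cv2.imwrite(f'pics/{n}0.png',d['img'][:,:,::-1]); print(d['camera_matrix'],d['camera_from_world'],d.keys())
E
```

```text
pics
{'clock': 0.0, 'tool_pos': array([ 0.20099424, -0.59113518,  0.23790312]), 'eef_rot': array([ 9.86586258e-01,  1.63238185e-01, -2.18847449e-04, -8.96397851e-04]), 'opening': 1.0025021571460118, 'contact_force': array([-0.01563517,  0.10677796, -0.37911188])}
[[450.44632239   0.         315.8503802 ]
 [  0.         450.44632239 235.18299933]
 [  0.           0.           1.        ]] [[ 0.01689317 -0.99952471  0.0257871   0.02179051]
 [ 0.99200505  0.01998085  0.12460636 -0.53932406]
 [-0.12506238  0.02347593  0.9918711  -0.8525876 ]
 [ 0.          0.          0.          1.        ]] dict_keys(['img', 'camera_matrix', 'camera_from_world'])
[[582.71244648   0.         317.5066418 ]
 [  0.         582.71244648 229.05841952]
 [  0.           0.           1.        ]] [[-0.86141236 -0.50766861  0.01553473  0.50399186]
 [ 0.20734012 -0.32356449  0.92320967 -0.18616914]
 [-0.46365808  0.79848519  0.38398252 -1.04486848]
 [ 0.          0.          0.          1.        ]] dict_keys(['img', 'camera_matrix', 'camera_from_world'])
```

View pics/top0.png

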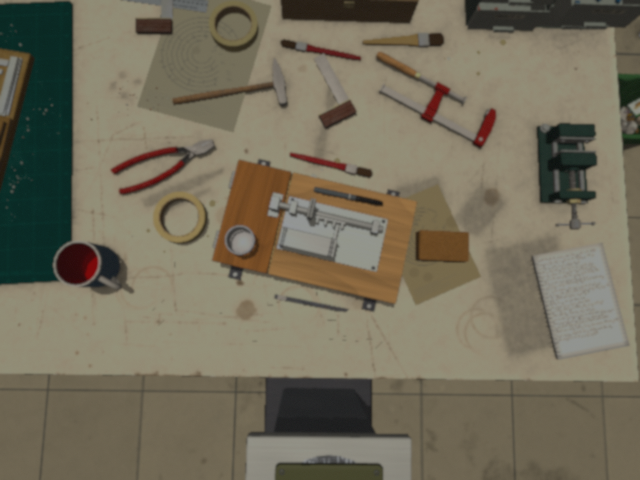

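View pics/scene0.png

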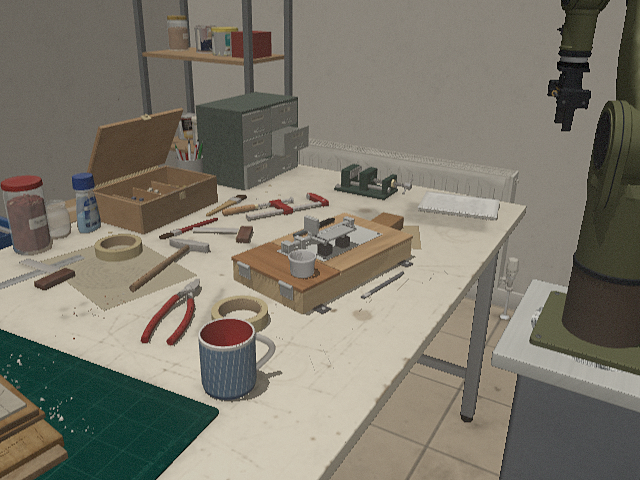

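The top view shows the case at about (213–415, 160–303), with the lid on the left (case +y ≈ world +y), the lug near (313,212) and the catch bar near (308,243). I'll zoom in to get the corners.

```bash
python3 - <<'E'
import cv2
a=cv2.imread('pics/top0.png')[145:320,200:430]; b=cv2.imread('pics/scene0.png')[200:320,220:420]
cv2.imwrite('pics/topc.png',cv2.resize(a,None,fx=3.4,fy=3.4,interpolation=cv2.INTER_CUBIC))
cv2.imwrite('pics/scenec.png',cv2.resize(b,None,fx=4,fy=4,interpolation=cv2.INTER_CUBIC))
E
```

```text
(no output)
```

View pics/topc.png

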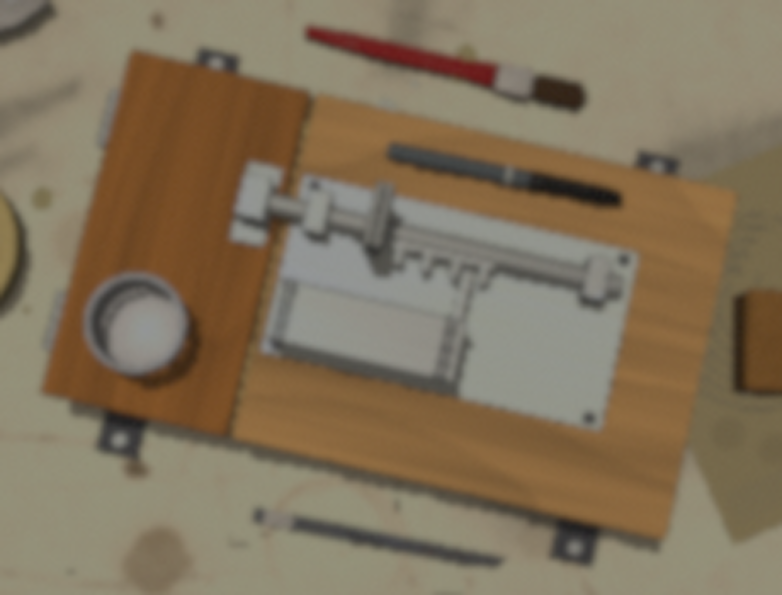

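View pics/scenec.png

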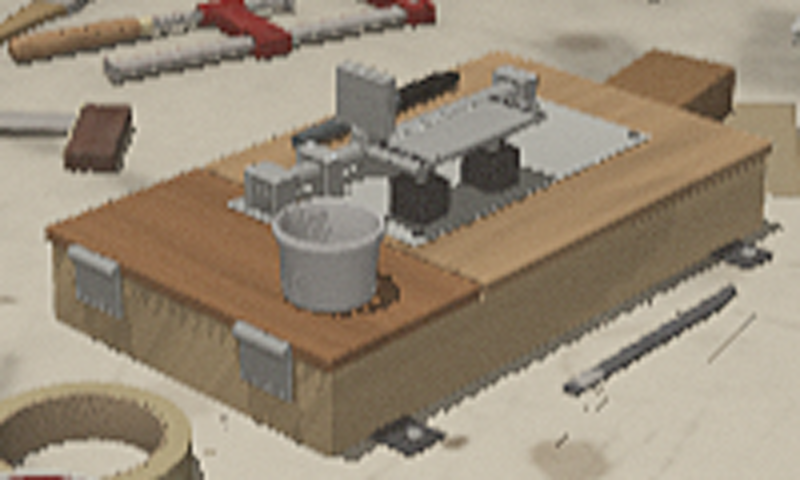

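The crops show the case-top corners, the deck/lid seam and the lug clearly. Next I'll fit the case pose to them.

```bash
cat > h.py <<'E'
import numpy as np
from plant import r,cams
from scipy.spatial.transform import Rotation as R
def proj(d,P):
    P=np.atleast_2d(P); T=d['camera_from_world']; c=P@T[:3,:3].T+T[:3,3]
    u=np.c_[c[:,0]/-c[:,2],-c[:,1]/-c[:,2],np.ones(len(c))]@d['camera_matrix'].T
    return u[:,:2]
def c2w(p,P):
    P=np.atleast_2d(P); a=p[2]; M=np.array([[np.cos(a),-np.sin(a),0],[np.sin(a),np.cos(a),0],[0,0,1]])
    return P@M.T+[p[0],p[1],0]
E
python3 - <<'E'
from h import *
from scipy.optimize import least_squares
t,s=cams.snapshot('top'),cams.snapshot('scene')
A=np.array([[132,50,100,162],[311,95,100,53.5],[736,192,100,-197],[662,538,-100,-197],[42,392,-100,162],[234,436,-100,53.5]],float)
B=np.array([[48,235,100,162],[330,365,-100,162],[772,150,-100,-197],[483,295,-100,53.5]],float)
pa=A[:,:2]/3.4+[200,145]; pb=B[:,:2]/4+[220,200]
W=lambda Q:np.c_[Q[:,2:]/1e3,np.full(len(Q),.055)]
for wa,wb in((1,1),(1,0),(0,1)):
    f=lambda p:np.r_[wa*(proj(t,c2w(p,W(A)))-pa).ravel(),wb*(proj(s,c2w(p,W(B)))-pb).ravel()]
    o=least_squares(f,[.55,0,-.2]); print(o.x,np.degrees(o.x[2]),np.abs(o.fun).max(),o.fun.round(1))
    if wa==wb: P=o.x; np.save('p.npy',P)
for n,q in dict(lugtop=[.03,0,.115],lugA=[.012,.005,.115],lugB=[.048,.005,.115],barA=[-.047,-.06,.097],barB=[-.047,.045,.097],barC=[-.013,.045,.097],barD=[-.013,-.06,.097]).items():
    w=c2w(P,q); print(n,w.round(4),(proj(t,w)-[200,145])*3.4,(proj(s,w)-[220,200])*4)
st=r.get_state(); print(R.from_quat(st['eef_rot']).as_matrix().round(3))
E
```

```text
[ 0.54754324  0.05051824 -0.21044236] -12.057458799396374 3.824233189967572 [-1.6  1.1 -0.   0.5  0.2  1.   1.1  0.4 -1.2  0.3 -1.9  0.4 -0.6 -2.5
 -0.5 -2.3 -0.1 -3.4 -0.2 -3.8]
[ 0.54880611  0.04943863 -0.21091614] -12.084604713374299 1.6676050651678906 [-0.9  0.5  0.6 -0.2  0.7  0.5  1.7 -0.2 -0.6 -0.4 -1.4 -0.3 -0.  -0.
 -0.  -0.  -0.  -0.  -0.  -0. ]
[ 0.54068054  0.06069217 -0.2099994 ] -12.032079093728623 1.2082968126191247 [-0.   0.  -0.   0.  -0.   0.  -0.   0.  -0.   0.  -0.   0.  -1.1  0.1
 -0.3  1.   1.  -1.2  0.4 -1. ]
lugtop [[0.5769 0.0443 0.115 ]] [[375.48757871 215.52311419]] [[364.27733253  68.41541292]]
lugA [[0.5603 0.0529 0.115 ]] [[358.50471895 246.09815683]] [[382.85749387  79.76630262]]
lugB [[0.5955 0.0454 0.115 ]] [[374.00427896 180.84675342]] [[333.18109133  62.13647777]]
barA [[0.489  0.0017 0.097 ]] [[451.76933628 385.43208961]] [[547.65119187 108.21099108]]
barB [[0.511  0.1043 0.097 ]] [[260.23992071 340.81195606]] [[414.84019047 165.27621923]]
barC [[0.5442 0.0972 0.097 ]] [[275.2133481  279.45349031]] [[365.04036785 146.27988714]]
barD [[ 0.5223 -0.0054  0.097 ]] [[465.74085114 323.8139753 ]] [[498.47013915  91.26206311]]
[[ 0.947  0.322 -0.   ]
 [ 0.322 -0.947  0.001]
 [-0.    -0.001 -1.   ]]
```

```bash
cat >> h.py <<'E'
def plan(case,z,P=None):
    P=np.load('p.npy') if P is None else P
    st=r.get_state(); M=R.from_quat(st['eef_rot']).as_matrix(); tp=np.array(st['tool_pos'])
    w=c2w(P,[case[0],case[1],z])[0]; yt=c2w([0,0,P[2]],[1,0,0])[0]; zt=np.array([0,0,-1.]); T=np.c_[np.cross(yt,zt),yt,zt]
    print('t',st['clock'],'tcp',tp.round(4),'case',(c2w([0,0,-P[2]],tp-[P[0],P[1],0])[0]*1e3).round(1),'open',round(st['opening'],3),'F',np.round(st['contact_force'],1))
    print('shift(tool now)',(M.T@(w-tp)*1e3).round(1),'turn',R.from_matrix(M.T@T).as_rotvec(degrees=True).round(2),'shift(after turn)',(T.T@(w-tp)*1e3).round(1))
E
python3 -c "
from h import *
plan([0,.022],.2)"
```

```text
t 0.2 tcp [ 0.2011 -0.5914  0.2383] case [-204.7 -700.1  238.3] open 0.996 F [ 0.  -0.2  0.5]
shift(tool now) [ 546.  -515.    38.7] turn [-5.000e-02 -3.000e-02 -5.916e+01] shift(after turn) [722.1 204.7  38.3]
```

```bash
python3 -m pendant '[[0.02,[34,-32,0],[0,0,0]],[0.02,[34,-32,0],[0,0,0]],[0.02,[34,-32,0],[0,0,0]],[0.02,[34,-32,0],[0,0,0]],[0.02,[34,-32,0],[0,0,0]],[0.02,[34,-32,0],[0,0,0]],[0.02,[34,-32,0],[0,0,0]],[0.02,[34,-32,0],[0,0,0]]]'
python3 -m pendant '[[0.02,[34,-32,0],[0,0,0]],[0.02,[34,-32,0],[0,0,0]],[0.02,[34,-32,0],[0,0,0]],[0.02,[34,-32,0],[0,0,0]],[0.02,[34,-32,0],[0,0,0]],[0.02,[34,-32,0],[0,0,0]],[0.02,[34,-32,0],[0,0,0]],[0.02,[30,-30,0],[0,0,0]]]'
python3 -m pendant '[[0.02,[0,0,0],[0,0,-10]],[0.02,[0,0,0],[0,0,-10]],[0.02,[0,0,0],[0,0,-10]],[0.02,[0,0,0],[0,0,-10]],[0.02,[0,0,0],[0,0,-10]],[0.02,[0,0,0],[0,0,-9.2]],[0.02,[0,0,0],[0,0,0]]]'
python3 - <<'E'
from h import *
import cv2
plan([0,.022],.14)
P=np.load('p.npy')
ims=[]
for n,o,f,sz in(('top',(260,185),6,(66,48)),('scene',(265,210),4,(100,75))):
    d=cams.snapshot(n); c=d['img'][:,:,::-1][o[1]:o[1]+sz[1],o[0]:o[0]+sz[0]]
    g=cv2.resize(c,(400,300),interpolation=cv2.INTER_CUBIC); h=g.copy()
    for q in ([[-47,-60,97],[-47,45,97],[-13,45,97],[-13,-60,97]],[[12,5,115],[48,5,115],[48,-5,115],[12,-5,115]]):
        u=((proj(d,c2w(P,np.array(q)/1e3))-o)*[400/sz[0],300/sz[1]]).round().astype(np.int32); cv2.polylines(h,[u],True,(0,0,255),1)
    ims.append(np.hstack([g,h]))
cv2.imwrite('pics/c3.png',np.vstack(ims))
E
```

```text
clock: 1.2
tool_pos: [0.377, -0.2605, 0.2388]
eef_rot: [0.987, 0.163, 0.0, 0.0]
contact_force: [0.2, -0.0, 0.0]
opening: 0.488
finger_force: 0.0
clock: 2.2
tool_pos: [0.5489, 0.0667, 0.2386]
eef_rot: [0.987, 0.163, 0.0, 0.0]
contact_force: [1.0, 0.4, -0.1]
opening: 0.487
finger_force: 0.0
clock: 3.08
tool_pos: [0.5482, 0.0648, 0.2385]
eef_rot: [0.778, 0.628, -0.0, -0.0]
contact_force: [-0.3, -0.2, -0.3]
opening: 0.488
finger_force: 0.0
t 3.075 tcp [0.5482 0.0648 0.2385] case [ -2.4  14.1 238.5] open 0.488 F [-0.3 -0.2 -0.3]
shift(tool now) [ 7.9  2.4 98.5] turn [-0.03 -0.01 -0.07] shift(after turn) [ 7.9  2.4 98.5]
```

View pics/c3.png

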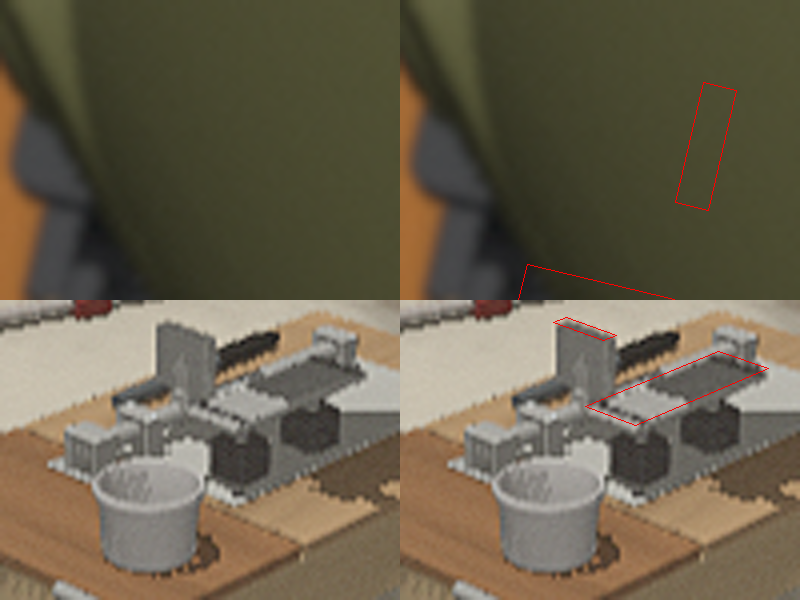

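The scene view shows the predicted bar and lug outlines lying within about 1.5 px (roughly 3 mm) of the real ones, which is inside the finger tolerances. The arm hides the mechanism in the top view. Next I'll lower beside the lug and above the bar.

```bash
python3 -m pendant '[[0.02,[9,2.4,0],[0,0,0]],[0.02,[0,0,50],[0,0,0]],[0.02,[0,0,50],[0,0,0]],[0.02,[0,0,22],[0,0,0]],[0.02,[0,0,0],[0,0,0]],[0.02,[0,0,0],[0,0,0]]]'
python3 - <<'E'
from h import *
import cv2
plan([0,.023],.1)
P=np.load('p.npy')
d=cams.snapshot('scene'); o=(265,190);sz=(100,75)
g=cv2.resize(d['img'][:,:,::-1][o[1]:o[1]+75,o[0]:o[0]+100],(800,600),interpolation=cv2.INTER_CUBIC)
cv2.imwrite('pics/c4.png',g)
E
```

```text
clock: 3.92
tool_pos: [0.5534, 0.074, 0.1177]
eef_rot: [0.777, 0.629, 0.001, 0.0]
contact_force: [0.1, 0.8, 1.3]
opening: 0.491
finger_force: 0.0
t 3.925 tcp [0.5534 0.074  0.1177] case [  0.9  24.2 117.7] open 0.491 F [0.1 0.8 1.3]
shift(tool now) [-1.3 -0.9 17.7] turn [ 0.1  -0.05  0.04] shift(after turn) [-1.2 -0.9 17.7]
```

View pics/c4.png

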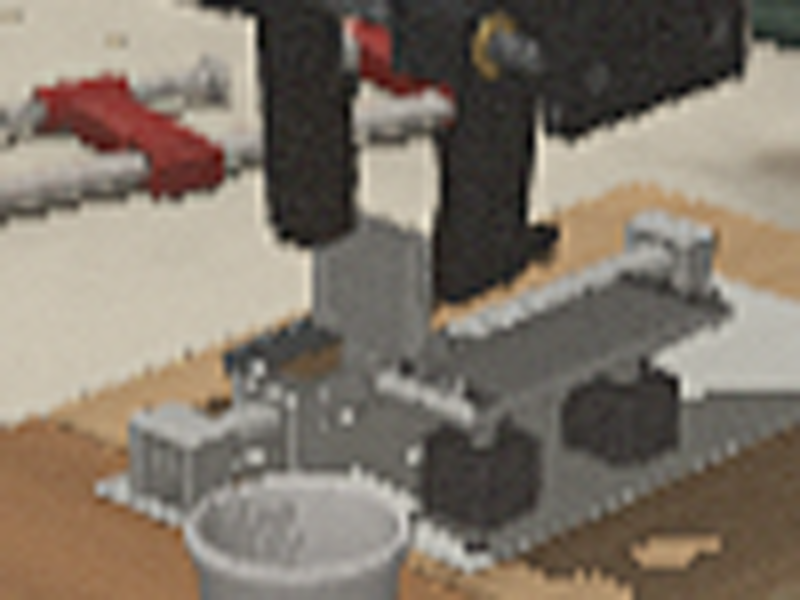

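The fingers are well placed: one is over the middle of the bar (tip at (485,295), bar centreline below it). The other is in front of the lug's +y face (tip at (310,240), lug top near (372,228)). Now I'll press.

```bash
python3 -m pendant '[[0.02,[0,0,10],[0,0,0]],[0.02,[0,0,10],[0,0,0]],[0.02,[0,0,4],[0,0,0]],[0.02,[0,0,0],[0,0,0]],[0.02,[0,0,0],[0,0,0]]]'
python3 -m pendant '[[0.02,[0,0,2.5],[0,0,0]],[0.02,[0,0,2],[0,0,0]],[0.02,[0,0,0],[0,0,0]],[0.02,[0,0,0],[0,0,0]],[0.02,[0,0,0],[0,0,0]]]'
```

```text
clock: 4.6
tool_pos: [0.5527, 0.0733, 0.093]
eef_rot: [0.777, 0.629, 0.0, 0.0]
contact_force: [0.0, 0.4, 2.5]
opening: 0.489
finger_force: 1.5
clock: 5.22
tool_pos: [0.5527, 0.0732, 0.0883]
eef_rot: [0.777, 0.629, 0.0, 0.0]
contact_force: [0.1, -1.2, 5.0]
opening: 0.487
finger_force: 2.4
```

The catch is about 8.7 mm down at 5 N. Now the push, along tool −x.

```bash
python3 -m pendant '[[0.02,[-4,0,0],[0,0,0]],[0.02,[-4,0,0],[0,0,0]],[0.02,[-4,0,0],[0,0,0]],[0.02,[-4,0,0],[0,0,0]],[0.02,[0,0,0],[0,0,0]]]'
python3 -m pendant '[[0.02,[-4,0,0],[0,0,0]],[0.02,[-4,0,0],[0,0,0]],[0.02,[-4,0,0],[0,0,0]],[0.02,[-4,0,0],[0,0,0]],[0.02,[0,0,0],[0,0,0]]]'
```

```text
clock: 5.85
tool_pos: [0.5493, 0.0585, 0.0884]
eef_rot: [0.777, 0.629, 0.001, -0.0]
contact_force: [0.4, 3.9, 5.4]
opening: 0.49
finger_force: 3.0
clock: 6.48
tool_pos: [0.5459, 0.0428, 0.0884]
eef_rot: [0.777, 0.629, 0.001, -0.0]
contact_force: [1.6, 4.6, 4.9]
opening: 0.493
finger_force: 3.0
```

```bash
python3 -m pendant '[[0.02,[-4,0,0],[0,0,0]],[0.02,[-4,0,0],[0,0,0]],[0.02,[-4,0,0],[0,0,0]],[0.02,[-4,0,0],[0,0,0]],[0.02,[-4,0,0],[0,0,0]],[0.02,[0,0,0],[0,0,0]]]'
python3 -c "
from h import *
plan([0,-.036],.088)"
```

```text
clock: 7.22
tool_pos: [0.5417, 0.0232, 0.0884]
eef_rot: [0.777, 0.629, 0.001, -0.0]
contact_force: [1.1, 4.3, 5.2]
opening: 0.492
finger_force: 3.0
t 7.225 tcp [0.5417 0.0232 0.0884] case [ -0.  -27.9  88.4] open 0.492 F [1.1 4.3 5.2]
shift(tool now) [-8.1  0.   0.4] turn [ 0.01 -0.09  0.08] shift(after turn) [-8.1  0.   0.4]
```

```bash
python3 -m pendant '[[0.02,[-2,0,0],[0,0,0]],[0.02,[-2,0,0],[0,0,0]],[0.02,[0,0,0],[0,0,0]]]'
python3 -m pendant '[[0.02,[-2,0,0],[0,0,0]],[0.02,[0,0,0],[0,0,0]]]'
python3 -m pendant '[[0.02,[-2,0,0],[0,0,0]],[0.02,[0,0,0],[0,0,0]]]'
```

```text
clock: 7.6
tool_pos: [0.5409, 0.0197, 0.0884]
eef_rot: [0.777, 0.63, 0.001, -0.001]
contact_force: [0.6, 4.5, 5.0]
opening: 0.487
finger_force: 3.2
clock: 7.85
tool_pos: [0.5405, 0.0178, 0.0884]
eef_rot: [0.777, 0.63, 0.001, -0.001]
contact_force: [0.8, 4.3, 4.2]
opening: 0.49
finger_force: 3.3
clock: 8.1
tool_pos: [0.5405, 0.0175, 0.0884]
eef_rot: [0.776, 0.63, 0.002, -0.001]
contact_force: [0.6, 6.7, 4.4]
opening: 0.493
finger_force: 4.8
```

```bash
python3 -m pendant '[[0.02,[-2,0,0],[0,0,0]],[0.02,[-1,0,0],[0,0,0]],[0.02,[0,0,0],[0,0,0]]]'
python3 - <<'E'
from h import *
import cv2
plan([0,-.036],.088)
d=cams.snapshot('scene'); o=(265,190);sz=(100,75)
g=cv2.resize(d['img'][:,:,::-1][o[1]:o[1]+75,o[0]:o[0]+100],(800,600),interpolation=cv2.INTER_CUBIC)
cv2.imwrite('pics/c5.png',g)
E
```

```text
clock: 8.48
tool_pos: [0.5404, 0.0173, 0.0884]
eef_rot: [0.775, 0.631, 0.004, -0.002]
contact_force: [1.3, 11.8, 2.8]
opening: 0.489
finger_force: 6.8
t 8.475 tcp [0.5404 0.0173 0.0884] case [ -0.  -33.9  88.4] open 0.489 F [ 1.3 11.8  2.8]
shift(tool now) [-2.1  0.   0.4] turn [ 0.09 -0.48  0.36] shift(after turn) [-2.1  0.   0.4]
```

View pics/c5.png

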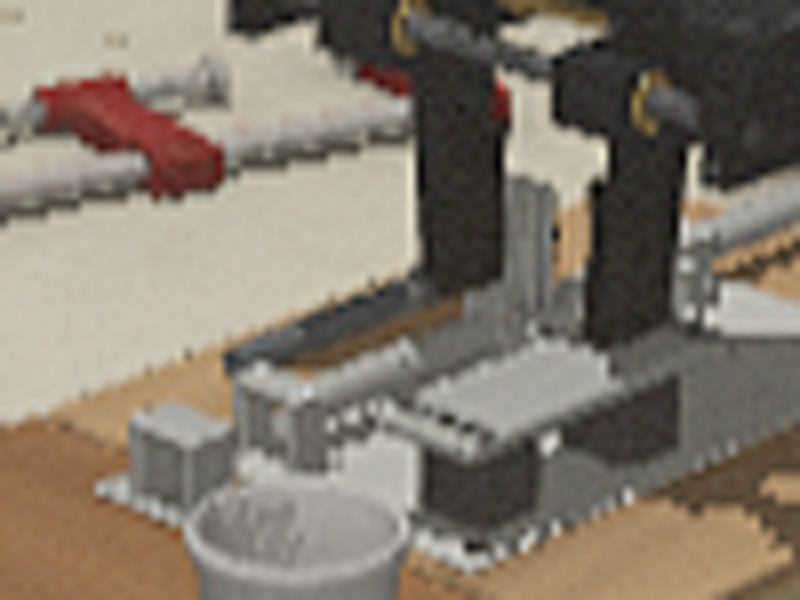

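The bolt is at its end stop: the lug has moved to about (530,250) and the tip is out of the keeper. I'll ease off the lug, then lift.

```bash
python3 -m pendant '[[0.02,[3,0,0],[0,0,0]],[0.02,[2,0,0],[0,0,0]],[0.02,[2.5,0,0],[0,0,0]],[0.02,[0,0,0],[0,0,0]]]'
python3 -m pendant '[[0.02,[0,0,-3],[0,0,0]],[0.02,[0,0,-4],[0,0,0]],[0.02,[0,0,-10],[0,0,0]],[0.02,[0,0,-30],[0,0,0]],[0.02,[0,0,-50],[0,0,0]],[0.02,[0,0,-30],[0,0,0]],[0.02,[0,0,0],[0,0,0]],[0.02,[0,0,0],[0,0,0]]]'
python3 - <<'E'
from h import *
import cv2
plan([0,-.036],.088)
d=cams.snapshot('scene'); o=(265,190);sz=(100,75)
g=cv2.resize(d['img'][:,:,::-1][o[1]:o[1]+75,o[0]:o[0]+100],(800,600),interpolation=cv2.INTER_CUBIC)
cv2.imwrite('pics/c6.png',g)
E
```

```text
clock: 9.02
tool_pos: [0.5405, 0.0176, 0.0882]
eef_rot: [0.777, 0.629, -0.001, 0.001]
contact_force: [0.3, -0.1, 6.3]
opening: 0.49
finger_force: 3.8
clock: 10.02
tool_pos: [0.54, 0.0186, 0.2145]
eef_rot: [0.777, 0.629, -0.001, -0.0]
contact_force: [-0.5, -0.7, -0.4]
opening: 0.491
finger_force: 0.0
t 10.025 tcp [0.54   0.0186 0.2145] case [ -0.7 -32.8 214.5] open 0.491 F [-0.5 -0.7 -0.4]
shift(tool now) [ -3.    1.  126.5] turn [-0.11  0.06  0.03] shift(after turn) [ -3.2   0.7 126.5]
```

View pics/c6.png

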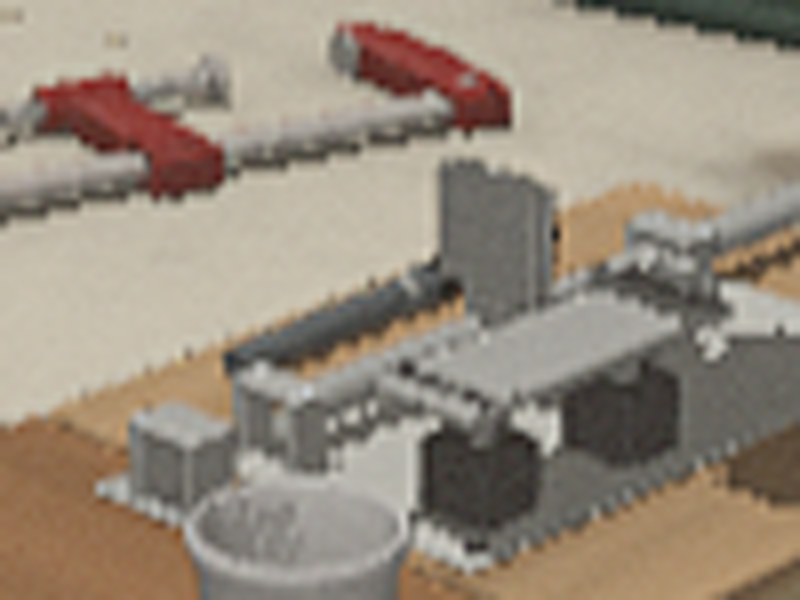

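The bolt is withdrawn, with the lug at about (500,240). The catch bar's near corner is back at (480,415), its raised position, and the bystanders in this view are in place.

```bash
python3 -c "
from plant import r
print(r.finish_job())"
```

```text
the job is handed in; nothing more can be done
None
```

The bolt was pushed to its end stop with the catch held down, the catch has sprung up and looks locked in the last notch, and the job is handed in at about 10 s; no verdict came back.

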